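# Take the orange-gripped drill-jig plate off its dowels

### The job

Two small drill jigs stand on the cupboard, alike but for the colour of the grip on the plate. Lift the jig plate with the orange grip straight up off its two dowels, keeping it level so that it does not bind, and lay it down flat, grip upwards, in the middle of the round wooden disc; do not drop it, and leave the plate with the blue grip where it is.

Things in the scene. Friction and masses are not known exactly. Their poses are not given: they have to be found in the camera images.
- plate_a_grip (a point): grasping point on the ORANGE bar of the jig plate to move. Plate: aluminium, 84 x 46 x 8 mm (x, y, z), about 0.2 kg, two 9.5 mm holes at x = +-32 mm. The bar stands on its middle, 44 mm long (x), 14 mm thick (y), 40 mm high, flat sides facing +-y. The point is on the bar's centre line, 26 mm above the plate's top face, 34 mm above its underside, 14 mm below the bar's top; z up
- base_a: fixed dark steel base under the orange-gripped plate, same axes: 96 x 60 x 16 mm high, origin in the centre of its underside on the cupboard top. Two 8 mm steel dowels at x = +-32 mm, y = 0, stand 22 mm above its top face (tips at z = 38 mm) through the plate's holes: the plate must rise 22 mm straight and level to come clear
- rest_top (a point): middle of the top face of the round brown wooden disc on which to lay the plate: about 110 mm across, 14 mm high, fixed on the cupboard top. Not listed but in the way of a low or careless carry: a box-shaped bath 133 mm high (x over 0.51, y -0.18 to 0.02 m), binders 320 mm high (x over 0.50, y over 0.27) and a drawer cabinet 300 mm high (x over 0.52, y under -0.30)
- plate_b_grip (a point): the same point on the BLUE grip of the other jig plate, alike in all but colour, sitting on a base of its own; to be left alone

How it is judged (in metres and radians):
On the way:
1. the orange-gripped plate is lifted level, clear of the dowels' tips, while still over its base (within 30 mm sideways) (z of plate_a_grip in the frame of base_a above 0.073 m and horizontal distance between plate_a_grip and base_a below 0.03 m and angle between plate_a_grip's own z axis and vertical below 0.18 rad), for 0.04 s.
At the end, for the whole second after the job is handed in: the orange-gripped plate lies flat on the wooden disc (its underside within 6 mm of the disc's top, tilted less than 7 degrees, grip up), its middle within 20 mm of the disc's middle, turned any way; the blue-gripped plate is within 15 mm of where it was (horizontal distance between plate_a_grip and rest_top below 0.02 m and z of plate_a_grip in the frame of rest_top between 0.028 and 0.04 m and angle between plate_a_grip's own z axis and vertical below 0.12 rad and distance of plate_b_grip from where it was at the start of the episode below 0.015 m); the robot touches nothing.
It fails at once if the orange-gripped plate is tilted more than 17 degrees (angle between plate_a_grip's own z axis and vertical above 0.3 rad).
It fails at once if the blue-gripped plate is moved more than 15 mm (distance of plate_b_grip from where it was at the start of the episode above 0.015 m).
It fails at once if the orange-gripped plate is let go of away from its base while more than 20 mm above the disc (horizontal distance between plate_a_grip and base_a above 0.03 m and z of plate_a_grip in the frame of rest_top above 0.054 m and contact force between the fingers and anything else below 0.2 N).
It also fails if it takes over 42 s, if anything falls off the work surface, if the arm or the gripper's body presses on something with over 40 N, if the wrist force passes 120 N, or if a joint passes its speed limit or range.

### The arm

A 7-joint arm with a two-finger parallel gripper is mounted at the origin on a cart in front of the work surface, level with it; the furniture and walls round the work are solid. World frame = base frame: x ahead of the robot, y to its left, z up, the work surface at z = 0. Lengths are in mm, angles in rad, forces in N, time in s.
With the tool pointing down it reaches from about 400 to 875 mm from the base axis. Payload 4.4 kg.
Tool frame: the origin (TCP) lies at the very end of the fingers, on their centre line; the grasp point (between the pads) lies 19 mm behind it (ctrl.grip_point_offset is the distance from the TCP to the grasp point, in mm); z points along the fingers, y is the line along which they close (so a half turn about z gives the same grasp; the last joint's range is limited). The gripper opens to 85 mm and grips with 20 to 120 N. Pads are 22 mm wide; open, the fingers measure 114 mm over their backs; the gripper's body (76 mm by 85 mm) begins 54 mm behind the grasp point. The pads swing forward as they close: fully open they stand 13 mm farther back than shut.
Start: joints at [1.209, 0.628, 0.038, 1.517, -0.027, 0.996, -0.02], TCP at [189.506, -621.776, 231.313] pointing down, gripper open.
Joint ranges: [-3.06, 3.06], [-0.37, 2.12], [-1.25, 1.32], [0.18, 2.47], [-1.1, 4.24], [0.23, 1.98], [-2.94, 2.94]. Speed limits (rad/s): [2.57, 2.57, 3.14, 3.14, 3.14, 3.14, 3.14].

### API

Orientations are given as [roll, pitch, yaw] about the fixed x, y, z axes, in that order (R = Rz(yaw) Ry(pitch) Rx(roll)).
In Python, from cell import ctrl gives the robot as it stands.
- The arm moves only by the tool jog_arm, never from a script. Its argument "increments" is one flat list of numbers, 7 for each row, row after row: the finger opening in cm, from 0 to 8.54, then the shift along the tool's x, y, z in cm, then the turn, a rotation vector about the tool's x, y, z in degrees. In form: [fingers, x, y, z, rx, ry, rz, fingers, x, y, z, rx, ry, rz, ...]. A call has 1 to 20 rows; each row is the pose to reach, as a shift and turn from the pose commanded when the call began, along the tool's axes at that moment; what a row does not reach only later rows make up. A row lasts 1/10 s, in which the tool goes at most 50 mm and 8.59 degrees, less where a joint would pass 70% of its speed; a pose out of reach is approached as far as the arm can. A call with a gripper value outside its range is refused whole. The fingers move at their own pace and stop on an object; the grip force is fixed at half the most. Time passes only in rows, so rows that repeat a pose let the fingers close. It gives the time, the measured TCP pose, the force, the opening and the grip force at its end, in the units of the state.
- ctrl.read_state(): the state, without advancing time (a new reading comes with each control period).
- ctrl.get_image(name): name is "scene" or "top"; returns the picture (384x512x3 uint8, red, green, blue); there is no depth.
- ctrl.camera_params(name): a dict with "fx", "fy", "cx", "cy" (pixels), "extrinsics" (4x4, takes a point from world to camera coordinates). Camera axes: x right, y down, z forward; pixel columns grow to the right and rows downward; lengths in mm; the calibration is good to about 2 mm. A picture is of the moment at which its call begins. camera_params takes no time and is no camera call.
- ctrl.finish_job(): hands the job in; it is judged then, once.
The state is a dict: "clock": time; "qpos": joint angles; "qd": joint speeds; "tau": joint torques, N m; "eef_pos": TCP position; "tool_rot": TCP orientation; "force": force on the tool from outside, world axes, zero at the start; "torque": the same for the moment, N m; "width": finger opening in mm; "gripper_force": force on a finger pad.
Only numpy, scipy, OpenCV 4.12 (cv2) and the standard library are available. Lean on these libraries where they do the work, as an engineer would, in place of code of your own. Each camera call takes 0.05 s, during which the arm holds its last target. There are 200 camera calls.

## Working session

There is one attempt and no reset: what is moved stays moved. The work goes in short steps, Python scripts to look and compute and a tool call to move; the robot and the scene stay as the last step left them, time stands still between calls to the robot, and variables do not carry over. Pictures are saved under pics/ and viewed, at most 10 in all, crops included, and the job is handed in when it is done.

Besides the shell and the picture viewer there is one more tool, called after "Call:" by a JSON object that holds its "fn" and its "kwargs". jog_arm: Moves the arm, as the interface text tells. Its arguments: {"type":"object","properties":{"increments":{"type":"array","items":{"type":"number"}}},"required":["increments"]}

```bash
mkdir -p pics; ls; python3 - <<'E'
from cell import ctrl
import cv2
for n in("scene","top"):
    im=ctrl.get_image(n); cv2.imwrite(f"pics/{n}0.png",im[:,:,::-1]); p=ctrl.camera_params(n); print(n,p)
s=ctrl.read_state(); print(s)
E
```

```text
pics
scene {'fx': 375.12326903094964, 'fy': 375.12326903094964, 'cx': 252.66200862970928, 'cy': 192.92526065414043, 'extrinsics': array([[ 6.25349580e-01, -7.80285251e-01, -9.63482796e-03,
        -3.28595567e+02],
       [-3.19855248e-01, -2.45042768e-01, -9.15230387e-01,
         2.08705209e+02],
       [ 7.11779828e-01,  5.75420689e-01, -4.02815725e-01,
         6.08851867e+02],
       [ 0.00000000e+00,  0.00000000e+00,  0.00000000e+00,
         1.00000000e+00]])}
top {'fx': 448.31181004192274, 'fy': 448.31181004192274, 'cx': 257.13756565853515, 'cy': 191.17971871751553, 'extrinsics': array([[ 1.43938090e-04, -9.99959977e-01, -8.94560617e-03,
        -5.99555914e+01],
       [-9.88260958e-01,  1.22442397e-03, -1.52770347e-01,
         4.64757795e+02],
       [ 1.52775185e-01,  8.86258280e-03, -9.88221229e-01,
         8.61548504e+02],
       [ 0.00000000e+00,  0.00000000e+00,  0.00000000e+00,
         1.00000000e+00]])}
{'clock': 0.1, 'qpos': array([ 1.20920818,  0.6292467 ,  0.03846271,  1.51826401, -0.02699671,
        0.99629532, -0.01998467]), 'qd': array([ 0.00147407, -0.00251104, -0.00047242, -0.00485849,  0.00121501,
        0.00212366,  0.000669  ]), 'tau': array([ 1.92128588e-03, -5.64526248e+01,  1.22997310e+00, -1.93972796e+01,
        1.12421814e-02,  5.45008021e-03, -8.08257909e-06]), 'eef_pos': array([ 189.32748959, -621.23521183,  230.48714349]), 'tool_rot': array([-3.13989800e+00,  2.98624031e-05,  2.95790861e-01]), 'force': array([-0.57134852,  0.43735305,  1.07502632]), 'torque': array([-0.0071856 , -0.00164598, -0.02187443]), 'gripper_force': 0.0, 'width': 85.71731363766135}
```

View pics/scene0.png

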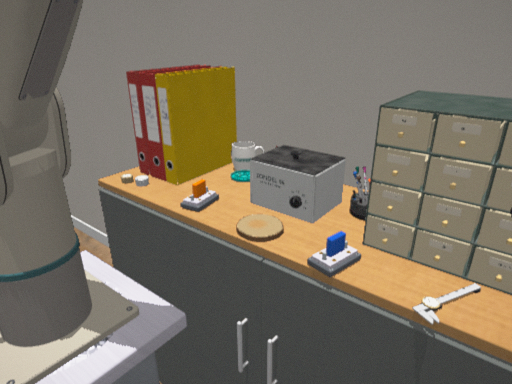

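View pics/top0.png

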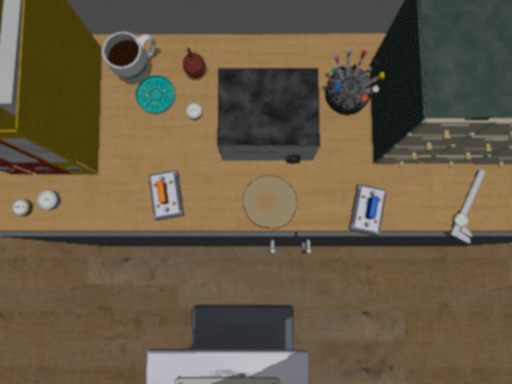

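The scene shows the orange jig at top-view (161,192), the disc at (270,202) and the blue jig at (372,206). The arm is out of the top view.

```bash
cat >h.py <<'E'
from cell import ctrl
import numpy as np, cv2
def ray(n,u,v,z):
    p=ctrl.camera_params(n);E=p["extrinsics"];R,t=E[:3,:3],E[:3,3]
    c=-R.T@t; d=R.T@np.array([(u-p["cx"])/p["fx"],(v-p["cy"])/p["fy"],1])
    return c+d*(z-c[2])/d[2]
def big(m):
    k=max(cv2.findContours(m.astype(np.uint8),0,2)[0],key=cv2.contourArea); return k[:,0,:]
E
python3 - <<'E'
from h import *
im=cv2.imread("pics/top0.png"); hsv=cv2.cvtColor(im,cv2.COLOR_BGR2HSV)
H,S,V=[hsv[...,i].astype(int) for i in range(3)]
roi=np.zeros(H.shape,bool); roi[165:222,145:190]=1
print(hsv[180:205:4,161],hsv[202,270],hsv[202,320],hsv[215,165],hsv[180,153])
def rep(k,z,name):
    P=np.array([ray("top",u,v,z)[:2] for u,v in k]).astype(np.float32); print(name,len(k),cv2.minAreaRect(P), cv2.minAreaRect(k))
o=roi&(S>200)&(H<15); rep(big(o),64,"orange")
w=roi&(S<70)&(V>110); rep(big(w),24,"plate")
roi2=np.zeros(H.shape,bool); roi2[165:240,235:305]=1
# disc
d=roi2&(H>16)&(S<150); k=big(d); P=np.array([ray("top",u,v,14)[:2] for u,v in k]).astype(np.float32); print("disc",cv2.fitEllipse(P),cv2.minEnclosingCircle(P))
ov=im.copy()
for m in(o,w,d): cv2.drawContours(ov,[big(m)[:,None]],-1,(0,0,255),1)
a=cv2.resize(ov[160:245,140:240+70],None,fx=4,fy=4,interpolation=0); cv2.imwrite("pics/ov.png",a)
# scene orange
s=cv2.imread("pics/scene0.png"); h=cv2.cvtColor(s,cv2.COLOR_BGR2HSV).astype(int); o=(h[...,1]>200)&(h[...,0]<15); o[:170]=0;o[:,:185]=0;o[:,215:]=0; o[205:]=0
k=big(o);print(cv2.minAreaRect(k),k.min(0),k.max(0))
E
```

```text
[[ 10 119 143]
 [ 16 206 187]
 [ 16 205 192]
 [ 16 197 195]
 [ 16 198 196]
 [ 16 207 191]
 [150   8 158]] [ 18 112 146] [ 17 121 154] [117  21 136] [120  15 191]
orange 6 ((442.9221496582031, 117.08985900878906), (3.313805341720581, 7.983616352081299), 77.78034973144531) ((165.32354736328125, 200.20591735839844), (1.697749376296997, 4.123105525970459), 14.03624439239502)
plate 63 ((461.6249694824219, 128.07565307617188), (90.74827575683594, 56.75782012939453), 9.992764472961426) ((164.42124938964844, 193.86453247070312), (44.724853515625, 27.87664794921875), 81.63410949707031)
disc ((445.5888366699219, -77.04878234863281), (173.95909118652344, 196.07598876953125), 3.2082865238189697) ((447.6662902832031, -85.38289642333984), 103.56734466552734)
((199.36207580566406, 188.65516662597656), (11.513111114501953, 13.55575942993164), 68.19859313964844) [193 181] [205 195]
```

View pics/ov.png

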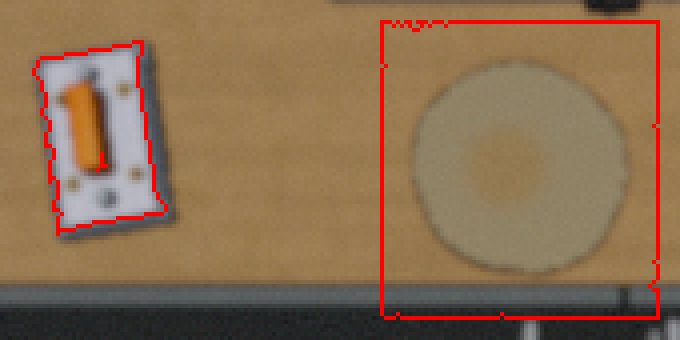

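```bash
python3 - <<'E'
from h import *
im=cv2.imread("pics/top0.png"); hsv=cv2.cvtColor(im,cv2.COLOR_BGR2HSV)
H,S,V=[hsv[...,i].astype(int) for i in range(3)]
def roi(a,b,c,d):
    r=np.zeros(H.shape,bool); r[a:b,c:d]=1; return r
def rep(k,z,name):
    P=np.array([ray("top",u,v,z)[:2] for u,v in k]).astype(np.float32); print(name,len(k),cv2.minAreaRect(P))
def mom(m,z):
    v,u=np.nonzero(m); P=np.array([ray("top",a,b,z)[:2] for a,b in zip(u,v)]); w,e=np.linalg.eigh(np.cov(P.T)); d=e[:,1]; print("mom",P.mean(0),np.sqrt(12*w),np.degrees(np.arctan2(d[1],d[0])))
R=roi(165,222,145,190); ot=R&(S>150)&(V>165)&(H<25)
rep(big(ot),64,"orange top"); mom(ot,64)
o=R&(S>150)&(H<25); 
for t in (150,160,170):
    w=R&(S<50)&(V>t); m=np.zeros(H.shape,np.uint8); cv2.fillPoly(m,[cv2.convexHull(big(w)[:,None])],1); rep(big(w),24,"plate"); mom(m>0,24)
D=roi(168,232,238,302)
print(hsv[202,240:302:3].tolist())
lab=cv2.cvtColor(im,cv2.COLOR_BGR2LAB)[...,2].astype(int); print(lab[185,236:304:3],lab[202,236:304:3])
_,t=cv2.threshold(lab[168:232,238:302].astype(np.uint8),0,1,cv2.THRESH_BINARY_INV+cv2.THRESH_OTSU)
m=np.zeros(H.shape,np.uint8);m[168:232,238:302]=t; m[231:]=0
k=cv2.convexHull(big(m)[:,None])[:,0]; P=np.array([ray("top",u,v,14)[:2] for u,v in k]).astype(np.float32); print("disc",cv2.fitEllipse(P),cv2.minEnclosingCircle(P), cv2.boundingRect(k))
r=ctrl.camera_params("top")["extrinsics"]; print(-r[:3,:3].T@r[:3,3])
for p in [(270.5,202)]: print(ray("top",*p,14))
E
```

```text
orange top 22 ((460.6831970214844, 127.35200500488281), (39.47216796875, 10.700425148010254), 12.39521598815918)
mom [460.91878162 127.44755688] [10.14701787 40.32984137] -169.42288530977567
plate 43 ((461.3343505859375, 128.46328735351562), (84.68817138671875, 46.644962310791016), 9.615213394165039)
mom [460.81670292 128.34303975] [48.0525058  85.51873213] -170.2388523892506
plate 94 ((461.4028625488281, 128.4868927001953), (83.74105834960938, 45.79080581665039), 9.850897789001465)
mom [460.84352919 128.29500001] [47.10437029 84.56904281] -169.9484117118977
plate 57 ((461.01995849609375, 128.09674072265625), (82.10101318359375, 44.01000213623047), 9.353092193603516)Traceback (most recent call last):
  File "<stdin>", line 14, in <module>
  File "<stdin>", line 9, in mom
  File "h.py", line 4, in ray
    p=ctrl.camera_params(n);E=p["extrinsics"];R,t=E[:3,:3],E[:3,3]
ValueError: time passes only in moves, steps and waits
```

```bash
sed -i 's/^def ray/from functools import lru_cache\ncp=lru_cache(ctrl.camera_params)\ndef ray/; s/p=ctrl.camera_params(n)/p=cp(n)/' h.py; python3 - <<'E'
from h import *
im=cv2.imread("pics/top0.png")
lab=cv2.cvtColor(im,cv2.COLOR_BGR2LAB)[...,2]; print(lab[185,236:304:3],lab[202,236:304:3])
sub=lab[168:231,238:303]
T,t=cv2.threshold(sub,0,1,cv2.THRESH_BINARY_INV+cv2.THRESH_OTSU); print(T)
t=cv2.morphologyEx(t,cv2.MORPH_OPEN,np.ones((5,5),np.uint8))
m=np.zeros(lab.shape,np.uint8);m[168:231,238:303]=t
k=cv2.convexHull(big(m)[:,None])[:,0]; P=np.array([ray("top",u,v,14)[:2] for u,v in k]).astype(np.float32); print("disc",cv2.fitEllipse(P),cv2.minEnclosingCircle(P), cv2.boundingRect(k))
r=cp("top")["extrinsics"]; print(-r[:3,:3].T@r[:3,3]); print(ray("top",270.3,201.8,14))
print(ctrl.read_state()["eef_pos"])
E
```

```text
[154 154 155 155 147 145 145 146 144 145 146 145 144 147 146 146 146 145
 151 156 156 155 155] [155 155 153 146 146 145 148 151 152 151 153 154 152 149 147 144 146 146
 146 145 145 156 155]
150.0
disc ((446.6489562988281, -85.0150146484375), (108.58197784423828, 112.74093627929688), 137.05191040039062) ((445.71783447265625, -84.03240966796875), 56.673675537109375) (243, 175, 54, 53)
[327.68738153 -68.15779737 921.86539216]
[446.07100175 -86.88719941  14.        ]
[ 189.32748959 -621.23521183  230.48714349]
```

Call:
{"fn": "jog_arm", "kwargs": {"increments": [8.5,1,-0.8,0,0,0,0.5,8.5,3,-2.5,0,0,0,1,8.5,5.5,-4.5,0,0,0,1.5,8.5,8,-6.7,0,0,0,2,8.5,10.5,-8.8,0,0,0,2.5,8.5,13,-10.8,0,0,0,3,8.5,15.5,-12.9,0,0,0,3.5,8.5,18,-15,0,0,0,4,8.5,20.5,-17,0,0,0,4.5,8.5,23,-19.1,0,0,0,5.2,8.5,25.5,-21.2,0,0,0,6,8.5,27.5,-22.8,0,0,0,6.6,8.5,29,-24,0,0,0,7,8.5,29.5,-24.5,0,0,0,7.2,8.5,29.5,-24.5,0,0,0,7.2]}}

```text
clock: 1.6
eef_pos: [400.6, -300.0, 231.3]
tool_rot: [-3.141, 0.0, 0.172]
force: [-0.4, -1.1, 1.2]
width: 85.3
gripper_force: 0.0
```

Call:
{"fn": "jog_arm", "kwargs": {"increments": [8.5,0.4,-1,0,0,0,0,8.5,1.2,-3.5,0,0,0,0,8.5,2.1,-6.5,0,0,0,0,8.5,3.1,-9.5,0,0,0,0,8.5,4.1,-12.6,0,0,0,0,8.5,5.1,-15.7,0,0,0,0,8.5,6.1,-18.8,0,0,0,0,8.5,7.1,-22,0,0,0,0,8.5,8.1,-25,0,0,0,0,8.5,9.1,-28,0.5,0,0,0,8.5,10.1,-31,1.5,0,0,0,8.5,11.1,-34,3,0,0,0,8.5,12,-37,5,0,0,0,8.5,12.8,-39.5,7,0,0,0,8.5,13.2,-40.8,9,0,0,0,8.5,13.3,-41.1,10,0,0,0,8.5,13.3,-41.1,10.5,0,0,0,8.5,13.3,-41.1,10.5,0,0,0]}}

```text
clock: 3.4
eef_pos: [461.5, 124.5, 126.1]
tool_rot: [3.141, 0.001, 0.168]
force: [-0.3, 0.4, -0.3]
width: 84.9
gripper_force: 0.0
```

```bash
python3 - <<'E'
from h import *
cv2.imwrite("pics/s1.png",np.hstack([cv2.resize(ctrl.get_image("scene")[100:240,130:290,::-1],None,fx=2.5,fy=2.5),cv2.resize(ctrl.get_image("top")[100:240,100:260,::-1],None,fx=2.5,fy=2.5)]))
s=ctrl.read_state();print(s["eef_pos"],s["tool_rot"],s["qpos"],s["force"])
E
```

```text
[462.21223807 124.82760177 126.94064263] [ 3.14111089e+00 -8.19790744e-04  1.67780483e-01] [-0.31563449  0.55330967 -0.01034411  2.08614047  0.01256411  0.50146509
 -1.73846441] [-0.04286499  0.65931476 -0.39418571]
```

View pics/s1.png

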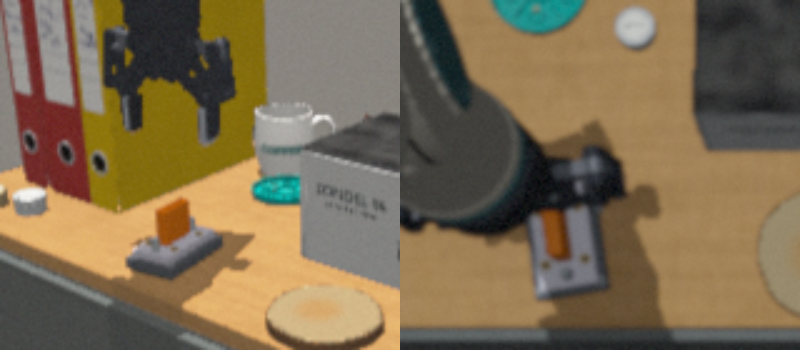

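The gripper is above the orange jig, square to the bar. I'm letting it settle before descending.

Call:
{"fn": "jog_arm", "kwargs": {"increments": [8.5,0,0,1,0,0,0,8.5,0,0,2,0,0,0,8.5,0,0,2,0,0,0,8.5,0,0,2,0,0,0]}}

```text
clock: 3.9
eef_pos: [461.5, 126.0, 105.9]
tool_rot: [3.141, 0.001, 0.17]
force: [-0.3, -0.8, -0.4]
width: 85.1
gripper_force: 0.0
```

```bash
python3 - <<'E'
from h import *
for i in range(4):
    ctrl.get_image("top"); s=ctrl.read_state();print(s["eef_pos"],s["tool_rot"],s["qd"].round(3).max())
E
```

```text
[461.72220554 126.10372139 106.16402862] [3.14153635e+00 3.39958686e-04 1.70080222e-01] 0.002
[461.87788939 126.18289115 106.35584188] [ 3.14159220e+00 -1.30923776e-04  1.70196956e-01] 0.001
[461.89987059 126.19995079 106.45756906] [-3.14156228e+00 -2.86321172e-04  1.70173748e-01] 0.002
[461.97364229 126.24123737 106.51109903] [-3.14151933e+00 -4.87230116e-04  1.70146271e-01] 0.001
```

Call:
{"fn": "jog_arm", "kwargs": {"increments": [8.5,0,-0.1,0.3,0,0,0,8.5,0,-0.2,1,0,0,0,8.5,0,-0.2,2,0,0,0,8.5,0,-0.2,3,0,0,0,8.5,0,-0.2,4,0,0,0,8.5,0,-0.2,5,0,0,0,8.5,0,-0.2,6,0,0,0,8.5,0,-0.2,6.8,0,0,0,8.5,0,-0.2,7.2,0,0,0,8.5,0,-0.2,7.3,0,0,0,8.5,0,-0.2,7.3,0,0,0,8.5,0,-0.2,7.3,0,0,0,8.5,0,-0.2,7.3,0,0,0]}}

```text
clock: 5.4
eef_pos: [461.8, 128.2, 33.7]
tool_rot: [-3.141, -0.001, 0.17]
force: [-0.1, 0.2, -0.6]
width: 84.9
gripper_force: 0.0
```

Call:
{"fn": "jog_arm", "kwargs": {"increments": [3,0,0,0,0,0,0,2,0,0,0,0,0,0,1.8,0,0,0,0,0,0,1.6,0,0,0,0,0,0,1.4,0,0,0,0,0,0,1,0,0,0,0,0,0,0.5,0,0,0,0,0,0,0,0,0,0,0,0,0,0,0,0,0,0,0,0,0,0,0,0,0,0,0]}}

```text
clock: 6.4
eef_pos: [461.5, 128.6, 33.5]
tool_rot: [-3.141, -0.0, 0.171]
force: [-1.0, 3.0, 5.5]
width: 12.8
gripper_force: 58.9
```

Call:
{"fn": "jog_arm", "kwargs": {"increments": [0,0,0,-0.2,0,0,0,0,0,0,-0.4,0,0,0,0,0,0,-0.6,0,0,0,0,0,0,-0.8,0,0,0,0,0,0,-1,0,0,0,0,0,0,-1,0,0,0]}}

```text
clock: 7.0
eef_pos: [461.4, 128.4, 43.6]
tool_rot: [-3.141, -0.0, 0.17]
force: [0.0, 4.0, -1.2]
width: 13.4
gripper_force: 58.9
```

Call:
{"fn": "jog_arm", "kwargs": {"increments": [0,0,0,-0.3,0,0,0,0,0,0,-0.6,0,0,0,0,0,0,-0.9,0,0,0,0,0,0,-1.2,0,0,0,0,0,0,-1.5,0,0,0,0,0,0,-1.9,0,0,0,0,0,0,-2.3,0,0,0,0,0,0,-2.7,0,0,0,0,0,0,-3.1,0,0,0,0,0,0,-3.6,0,0,0,0,0,0,-4.2,0,0,0,0,0,0,-4.8,0,0,0,0,0,0,-5,0,0,0,0,0,0,-5,0,0,0]}}

```text
clock: 8.4
eef_pos: [461.7, 128.2, 93.7]
tool_rot: [-3.141, -0.001, 0.17]
force: [1.0, 0.7, -2.9]
width: 13.0
gripper_force: 58.9
```

```bash
python3 - <<'E'
from h import *
cv2.imwrite("pics/s2.png",np.hstack([cv2.resize(ctrl.get_image("scene")[100:240,130:290,::-1],None,fx=2.5,fy=2.5),cv2.resize(ctrl.get_image("top")[100:240,100:260,::-1],None,fx=2.5,fy=2.5)]))
s=ctrl.read_state();print(s["eef_pos"],s["tool_rot"],s["width"],s["force"],s["torque"])
E
```

```text
[461.3937699  128.10652866  93.30564332] [3.14155306e+00 3.85453801e-05 1.70178048e-01] 13.465052826183204 [-0.11336033 -0.03100446 -2.1626489 ] [ 0.02515365 -0.01919505 -0.00280334]
```

View pics/s2.png

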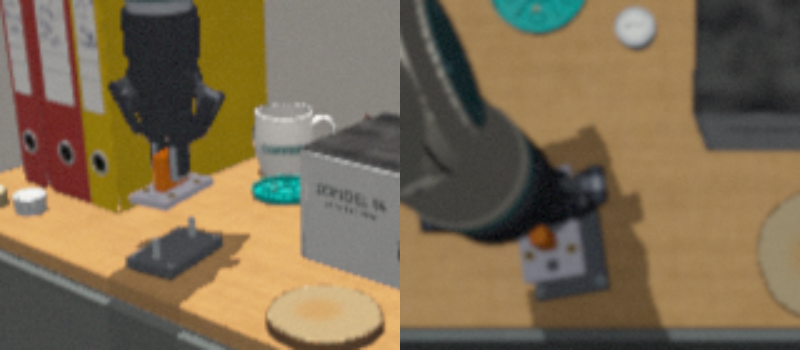

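The plate is level and clear of both dowels. Next I carry it to the disc, bowing away from the bath.

Call:
{"fn": "jog_arm", "kwargs": {"increments": [0,-0.3,0.5,-0.2,0,0,0,0,-0.8,1.5,-0.5,0,0,0,0,-1.5,3,-0.8,0,0,0,0,-2.4,4.7,-1,0,0,0,0,-3.1,6.1,-1,0,0,0,0,-3.6,7.3,-1,0,0,0,0,-4,8.6,-1,0,0,0,0,-4.3,10,-1,0,0,0,0,-4.5,11.4,-1,0,0,0,0,-4.7,12.8,-1,0,0,0,0,-4.8,14.2,-1,0,0,0,0,-4.9,15.6,-1,0,0,0,0,-5,17,-1,0,0,0,0,-5.1,18.4,-1,0,0,0,0,-5.1,19.5,-1,0,0,0,0,-5.1,20.3,-0.5,0,0,0,0,-5.1,20.8,0,0,0,0,0,-5.1,20.8,0,0,0,0,0,-5.1,20.8,0,0,0,0]}}

```text
clock: 10.4
eef_pos: [446.1, -85.0, 93.0]
tool_rot: [-3.141, 0.001, 0.171]
force: [-0.4, -0.5, -2.0]
width: 13.0
gripper_force: 58.9
```

```bash
python3 - <<'E'
from h import *
cv2.imwrite("pics/s3.png",np.hstack([cv2.resize(ctrl.get_image("scene")[140:280,180:340,::-1],None,fx=2.5,fy=2.5),cv2.resize(ctrl.get_image("top")[130:270,190:350,::-1],None,fx=2.5,fy=2.5)]))
s=ctrl.read_state();print(s["eef_pos"],s["tool_rot"],s["width"],s["force"])
E
```

```text
[446.36597677 -84.78243217  93.25592753] [-3.14117547e+00  1.28573329e-04  1.71278603e-01] 13.447483420512446 [ 0.61107116 -0.25521024 -2.79035223]
```

View pics/s3.png

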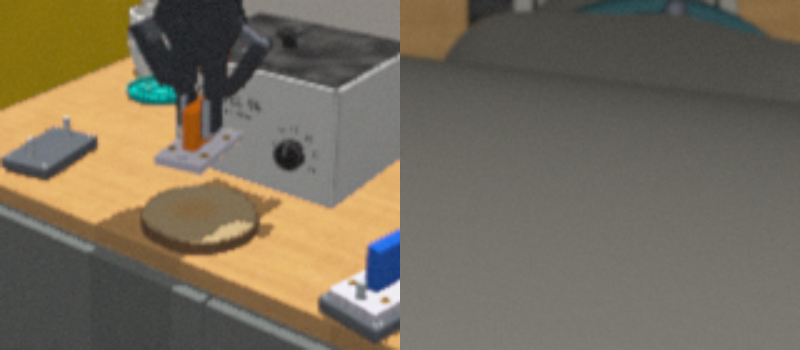

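The plate hangs level over the disc. I'm lowering it, slowly near contact.

Call:
{"fn": "jog_arm", "kwargs": {"increments": [0,0,0,0.3,0,0,0,0,0,0,1,0,0,0,0,0,0,1.8,0,0,0,0,0,0,2.6,0,0,0,0,0,0,3.4,0,0,0,0,0,0,4.2,0,0,0,0,0,0,4.8,0,0,0,0,0,0,5.3,0,0,0,0,0,0,5.6,0,0,0,0,0,0,5.7,0,0,0,0,0,0,5.8,0,0,0,0,0,0,5.9,0,0,0,0,0,0,6,0,0,0,0,0,0,6,0,0,0]}}

```text
clock: 11.9
eef_pos: [446.5, -85.6, 33.4]
tool_rot: [-3.142, -0.0, 0.17]
force: [-0.2, -0.3, -1.9]
width: 13.6
gripper_force: 58.9
```

Call:
{"fn": "jog_arm", "kwargs": {"increments": [0,0,0,0.1,0,0,0,0,0,0,0.2,0,0,0,0,0,0,0.2,0,0,0]}}

```text
clock: 12.2
eef_pos: [446.3, -85.5, 31.2]
tool_rot: [-3.141, 0.0, 0.17]
force: [0.3, -0.3, -1.5]
width: 12.9
gripper_force: 58.9
```

Call:
{"fn": "jog_arm", "kwargs": {"increments": [0,0,0,0.05,0,0,0,0,0,0,0.1,0,0,0,0,0,0,0.1,0,0,0]}}

```text
clock: 12.5
eef_pos: [446.4, -85.5, 31.0]
tool_rot: [3.141, -0.0, 0.17]
force: [-1.3, 0.0, 7.3]
width: 13.1
gripper_force: 60.4
```

```bash
python3 - <<'E'
from h import *
cv2.imwrite("pics/s4.png",cv2.resize(ctrl.get_image("scene")[170:260,210:310,::-1],None,fx=6,fy=6))
s=ctrl.read_state();print(s["eef_pos"],s["force"])
E
```

```text
[446.37732685 -85.47086878  30.94800217] [-1.89307708 -0.18779354  7.1343251 ]
```

View pics/s4.png

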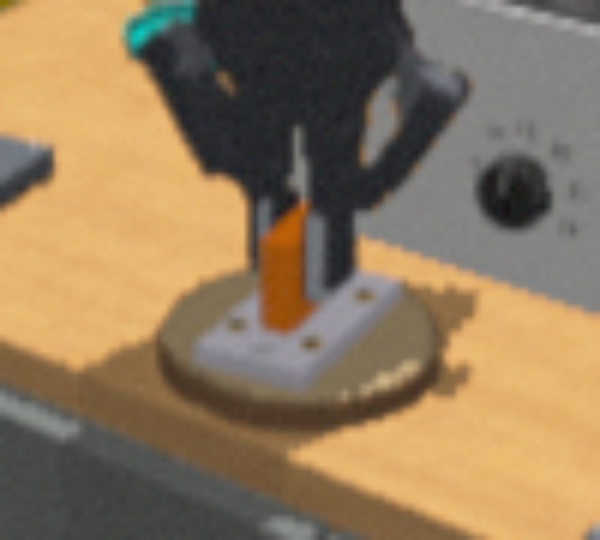

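The plate sits flat on the disc (contact force 7 N). I'm releasing it and rising straight up.

Call:
{"fn": "jog_arm", "kwargs": {"increments": [1.6,0,0,0,0,0,0,2.2,0,0,0,0,0,0,3,0,0,0,0,0,0,4.5,0,0,0,0,0,0,5,0,0,0,0,0,0,5,0,0,0,0,0,0,5,0,0,0,0,0,0]}}

```text
clock: 13.25
eef_pos: [446.4, -85.5, 30.3]
tool_rot: [-3.142, 0.0, 0.17]
force: [0.3, -0.1, 0.6]
width: 50.3
gripper_force: 0.0
```

Call:
{"fn": "jog_arm", "kwargs": {"increments": [5,0,0,-0.5,0,0,0,5,0,0,-1.5,0,0,0,5,0,0,-3,0,0,0,5,0,0,-5,0,0,0,5,0,0,-7,0,0,0,5,0,0,-9,0,0,0,5,0,0,-11,0,0,0,5,0,0,-14,0,0,0,5,0,0,-17,0,0,0,5,0,0,-19,0,0,0,5,0,0,-20,0,0,0,5,0,0,-20,0,0,0]}}

```text
clock: 14.45
eef_pos: [447.0, -85.7, 231.8]
tool_rot: [3.14, -0.003, 0.17]
force: [0.7, 0.1, 0.0]
width: 50.0
gripper_force: 0.0
```

```bash
python3 - <<'E'
from h import *
cv2.imwrite("pics/s5.png",cv2.resize(ctrl.get_image("scene")[150:290,180:380,::-1],None,fx=4,fy=4))
s=ctrl.read_state();print(s["eef_pos"],s["force"],s["width"],s["clock"])
E
```

```text
[446.27067142 -85.66661101 230.62031866] [ 0.82177238 -0.15635904  0.07236578] 50.2787355145951 14.5
```

View pics/s5.png

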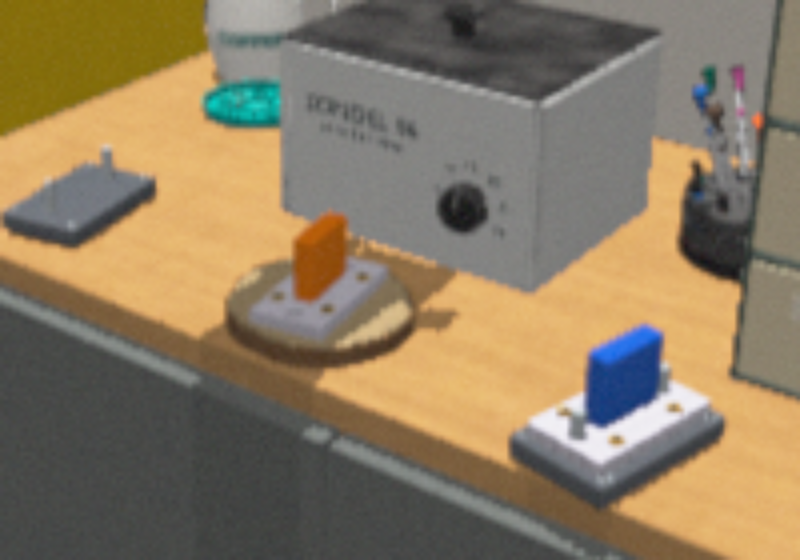

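The plate lies flat and grip up in the middle of the disc (both centred near crop pixel (320,300)). The blue jig hasn't moved and the gripper is clear.

```bash
python3 -c "
from cell import ctrl
print(ctrl.finish_job())"
```

```text
the job is handed in; nothing more can be done
None
```

I lifted the orange-gripped plate level off its dowels and laid it flat, grip up, in the middle of the wooden disc, left the blue one alone, and handed the job in at about 14.5 s; the hand-in returned no verdict.

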